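# Press a carved rosette onto a glued panel with a toggle clamp

## Task

Take the sharpening stone off the panel in the glue-up press and lay it flat in the wide empty compartment of the tool tray, then set the round rosette face up in the middle of that panel. Swing the clamp handle over centre to its stop so that the pad presses the rosette down, leave it locked for two seconds, then swing the handle all the way back open, leaving the rosette centred on the panel and the other things on the bench where they are.

Things in the scene. Friction and masses are not known exactly. Their poses are not given: they have to be found in the camera images.
- press: Fixed press: plywood base 300 x 130 x 18 mm (local x -65 to 235) and toggle clamp moving in the local x-z plane. Origin on the table under the clamp bracket; local x points to the panel, z up. Pale wooden panel 112 x 112 mm fixed on it, centre at local x 160, y 0, flat top 30 mm above the table; strips round it are lower. Bracket: steel, local x -43 to 43, y -25 to 25, 98 mm high.
- panel_mid (a point): Middle of the panel's top face (30 mm above the table, press-local x = 160); axes as the press. The clamp pad comes down here.
- clamp_handle (a joint): Handle angle, rad. 0 = fully open: laid back, away from the panel, 0.1 above level; it stands 0.1 + value above level. 1.58 = dead centre, 1.65 = stop (locked, just past upright). Friction keeps it where left; it takes 1 to 8 N at the grip, most from 1.45 to 1.58 with the rosette under the pad, and to unlock. The arm swings down onto the panel as the handle rises.
- handle_pivot (a point): Hinge axis of the handle, parallel to the press's y axis: press-local x = -28, z = 61.5 mm.
- handle_grip (a point): Middle of the handle's black grip: a round bar of 16 mm diameter and 72 mm length, parallel to the press's y axis, sticking out to the +y side of the handle stem (12 mm thick, at y = 0) at its end, 100 mm from the hinge axis. This point is at press-local y = 45. From above it can be pinched front and back (fingers closing along the press's x axis), and it turns between the fingers.
- clamp_pad: Black rubber pad, 18 mm diameter, on a spring spindle (12 mm travel, 1 N/mm) at the end of the clamp arm, a 16 x 12 mm steel bar hinged at press-local x 22, z 85 mm; spindle 138 mm from the hinge. Origin on the bar's axis, pad face 43 mm below it when closed. Open, the arm stands nearly upright, 235 mm high. Locked, it presses the rosette with about 5 N.
- stone: Grey sharpening stone, plain block 100 x 40 x 22 mm (local x, y, z), 0.2 kg, at the start lying on the panel. Origin at the centre of its underside.
- rosette: Round carved wooden rosette, 52 mm diameter, 18 mm high, straight side up to 10 mm, flat raised boss of 24 mm diameter on top, eight petals. Origin at the centre of its flat underside, z up. Lies face up on the table.
- tray: Fixed wooden tool tray 210 x 180 mm (local x, y), walls 32 mm high and 6 mm thick, floor 6 mm above the table; origin under its centre. A partition 31 mm high at local y = 36 parts the wide empty compartment (local y -84 to 33, x -99 to 99) from a narrow one holding a gouge. Lay the stone in the wide one.
- square_boss: Bystander: square carved block 46 x 46 x 18 mm lying near the rosette. Origin under its centre.
- leaf_block: Bystander: oblong leaf-carved block 75 x 34 x 14 mm lying near the rosette. Origin under its centre.
- gouge: Bystander: gouge with a wooden handle, 170 mm long, in the tray's narrow compartment.
- glue_bottle: Bystander: white glue bottle, 54 mm diameter, 130 mm high. Origin at the centre of its foot.
- glue_brush: Bystander: brush lying on the table between robot and press.
- hammer: Bystander: hammer lying on the table on the robot's right.
- steel_cup: Bystander: steel cup, 72 mm diameter, 80 mm high. Origin at the centre of its foot.
- stone_box: Bystander: blue box 110 x 60 x 30 mm. Origin under its centre.
Not all that is in view belongs to the job. There is more than one size of the stone; the job needs the largest.

How it is judged:
On the way, in this order (a step that is already met when the one before it is completed fails the run):
1. the stone lies flat in the wide compartment of the tray, let go (x of stone in the frame of tray between -0.082 and 0.082 m and y of stone in the frame of tray between -0.075 and 0.025 m and z of stone in the frame of tray below 0.014 m and angle between stone's own z axis and vertical below 0.15 rad and linear speed of stone below 0.02 m/s and contact force between the fingers and stone below 0.1 N), for 0.2 s.
2. the rosette lies flat and face up on the middle of the panel (within 10 mm), let go (horizontal distance between rosette and panel_mid below 0.01 m and z of rosette in the frame of panel_mid between -0.003 and 0.003 m and angle between rosette's own z axis and vertical below 0.08 rad and linear speed of rosette below 0.02 m/s and contact force between the fingers and rosette below 0.1 N), for 0.2 s.
3. the handle is over centre (above 1.60 rad) and the pad presses the centred rosette with more than 2 N, for 1.5 s (horizontal distance between rosette and panel_mid below 0.01 m and z of rosette in the frame of panel_mid between -0.003 and 0.003 m and angle between rosette's own z axis and vertical below 0.08 rad and linear speed of rosette below 0.02 m/s and value of joint clamp_handle above 1.6 rad and contact force between clamp_pad and rosette above 2 N), for 1.5 s.
4. the handle is back open (below 0.15 rad) (value of joint clamp_handle below 0.15 rad), for 0.2 s.
At the end, for the whole second after the job is handed in: The stone rests flat in the wide compartment of the tray, the rosette rests flat and face up within 10 mm of the middle of the panel, the clamp handle is open (below 0.15 rad), all released and still (all of step 1 and all of step 2 and value of joint clamp_handle below 0.15 rad); the robot touches nothing.
It fails at once if the clamp pad pressed on the stone (contact force between clamp_pad and stone above 3 N).
It fails at once if another thing on the bench (block, gouge, bottle, brush, hammer, cup, box) was moved by more than 30 mm (distance of any of square_boss, leaf_block, gouge, glue_bottle, glue_brush, hammer, steel_cup, stone_box from where it was at the start of the episode above 0.03 m).
It also fails if it takes over 72 s, if anything falls off the work surface, if the arm or the gripper's body presses on something with over 40 N, if the wrist force passes 120 N, or if a joint passes its speed limit or range.

## Robot

A 6-joint arm with a two-finger parallel gripper is mounted at the origin on the work surface. World frame = base frame: x ahead of the robot, y to its left, z up, the work surface at z = 0. Lengths are in m, angles in rad, forces in N, time in s.
With the tool pointing down it reaches from about 0.375 to 0.925 m from the base axis. Payload 5.7 kg.
Tool frame: the origin (TCP) lies at the centre of the arm's flange, where the gripper is bolted on; the fingertips stand 182 mm ahead of it and the grasp point (between the pads) lies 163 mm ahead of it (ctrl.pinch_z is the z of the grasp point in the tool frame, in m); z points along the fingers, y is the direction in which the jaws open and shut (so a half turn about z gives the same grasp; the last joint's range is limited). The gripper opens to 88 mm and grips with 3 to 60 N. Pads are 20 mm wide; open, the fingers measure 115 mm over their backs; the gripper's body (75 mm by 178 mm) begins 61 mm behind the grasp point.
Start: joints at [-1.441, 0.359, 1.51, -0, 1.272, -0.115], TCP at [0.145, -0.582, 0.405] pointing down, gripper open.
Joint ranges: [-2.97, 2.97], [-1.01, 2.36], [0.21, 2.38], [-0.96, 4.11], [0.2, 2.71], [-2.98, 2.98]. Speed limits (rad/s): [2.39, 2.39, 3.14, 3.14, 3.14, 3.14].

## Interface

Orientations are given as a unit quaternion [w, x, y, z].
In Python, from plant import ctrl, cams gives the robot as it stands. The module is installed in compiled form; this text tells all that it offers.
- The arm moves only by the tool carry_out, never from a script. Its arguments are lists of equal length, an entry for each row: "translation": the shift along the tool's x, y, z in m, a list of three; "yaw": the turn about the tool's z in rad; "grip": the closure, from 0 (fully open) to 1 (shut). A call has 1 to 12 rows; each row is the pose to reach, as a shift and turn from the pose commanded when the call began, along the tool's axes at that moment; what a row does not reach only later rows make up. A row lasts 1/8 s, in which the tool goes at most 62.5 mm and 10.7 degrees, less where a joint would pass 70% of its speed; a pose out of reach is approached as far as the arm can. A call with a gripper value outside its range is refused whole. The fingers move at their own pace and stop on an object; "squeeze" is the grip in N (left out, the last holds). Time passes only in rows, so rows that repeat a pose let the fingers close. It gives the time, the measured TCP pose, the force and the opening at its end, in the units of the state.
- ctrl.sense(): the state, without advancing time (a new reading comes with each control period).
- cams.capture(name): name is "scene" or "top" or "wrist"; returns a dict with "color" (400x640x3 uint8, red, green, blue), "range_z" (400x640 float32, m along the optical axis (not along the pixel's ray), 0 where there is no reading), "fx", "fy", "cx", "cy" (pixels), "extrinsics" (4x4, takes a point from camera to world coordinates). Camera axes: x right, y down, z forward; pixel columns grow to the right and rows downward; lengths in m; the calibration is good to about 2 mm. The wrist camera is an equidistant fisheye: a pixel r from the principal point sees the ray r / f radians off the axis. A picture is of the moment at which its call begins.
- ctrl.job_done(): hands the job in, once; it reports no verdict.
The state is a dict: "clock": time; "q": joint angles; "joint_velocities": joint speeds; "effort": joint torques, N m; "eef_pos": TCP position; "eef_rot": TCP orientation; "wrist_force": force on the tool from outside, world axes, zero at the start; "ft_torque": the same for the moment, N m; "gripper_width": finger opening in m.
Only numpy, scipy, OpenCV 4.12 (cv2) and the standard library are available. Lean on these libraries where they do the work, as an engineer would, in place of code of your own. Each camera call takes 0.05 s, during which the arm holds its last target. There are 200 camera calls.

## Working session

There is one attempt and no reset: what is moved stays moved. The work goes in short steps, Python scripts to look and compute and a tool call to move; the robot and the scene stay as the last step left them, time stands still between calls to the robot, and variables do not carry over. Pictures are saved under pics/ and viewed, about 8 in all and at most 12, crops included, and the job is handed in when it is done.

Besides the shell and the picture viewer there is one more tool, called after "Emit:" as name(argument=value, ...) on one line, values as JSON. carry_out: Moves the arm, as the interface text tells. Its arguments: {"type":"object","properties":{"translation":{"type":"array","items":{"type":"array","items":{"type":"number"}}},"yaw":{"type":"array","items":{"type":"number"}},"grip":{"type":"array","items":{"type":"number"}},"squeeze":{"type":"number"}},"required":["translation","yaw","grip"]}

```bash
mkdir -p pics
cat > h.py <<'E'
import numpy as np, cv2
from plant import ctrl, cams
def cap(n):
    d=cams.capture(n); np.savez('last_%s.npz'%n,**d); return d
def save(d,name): cv2.imwrite('pics/'+name,cv2.cvtColor(d['color'],cv2.COLOR_RGB2BGR))
def cloud(d):
    z=d['range_z']; v,u=np.mgrid[:z.shape[0],:z.shape[1]]
    p=np.stack([(u-d['cx'])/d['fx']*z,(v-d['cy'])/d['fy']*z,z],-1)
    T=d['extrinsics']; return p@T[:3,:3].T+T[:3,3]
E
python3 - <<'E'
from h import *
s=ctrl.sense(); print(s)
for n in('top','scene'):
    d=cap(n); save(d,n+'1.png'); print(n,d['fx'],d['extrinsics'].round(3).tolist())
E
```

```text
{'clock': 0.0, 'q': array([-1.44106189e+00,  3.59506952e-01,  1.51144593e+00, -7.55967437e-06,
        1.27250740e+00, -1.15116207e-01]), 'joint_velocities': array([ 0.00014386, -0.00181256,  0.00113548,  0.00117952, -0.00038997,
        0.00027012]), 'effort': array([-1.44695190e-03, -5.15380096e+01, -2.70728695e+01,  6.72525004e-02,
        3.50771297e-02, -1.18841144e-04]), 'eef_pos': array([ 0.1453806 , -0.58174094,  0.403803  ]), 'eef_rot': array([-9.33763720e-04,  9.92514807e-01,  1.22120788e-01, -1.04370892e-05]), 'wrist_force': array([-0.43005086, -0.5624805 ,  0.19337736]), 'ft_torque': array([ 0.07862208, -0.01492311, -0.03754073]), 'gripper_width': 0.0880388573347766}
top 436.11609099382093 [[-0.022, -0.997, 0.08, 0.412], [-1.0, 0.021, -0.004, -0.009], [0.003, -0.08, -0.997, 1.422], [0.0, 0.0, 0.0, 1.0]]
scene 397.5836632764918 [[0.816, 0.482, -0.319, 0.987], [0.579, -0.689, 0.436, -0.656], [-0.01, -0.54, -0.841, 1.364], [0.0, 0.0, 0.0, 1.0]]
```

View pics/top1.png

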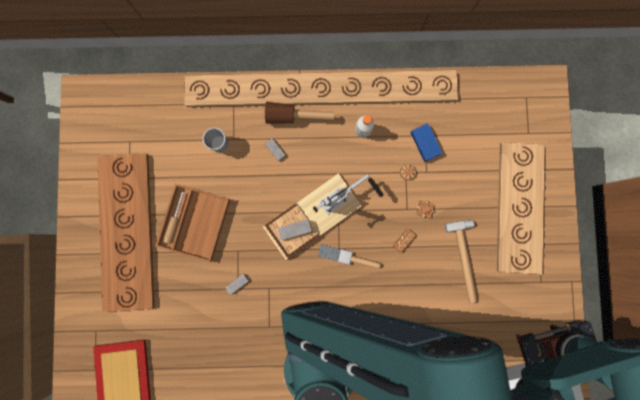

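View pics/scene1.png

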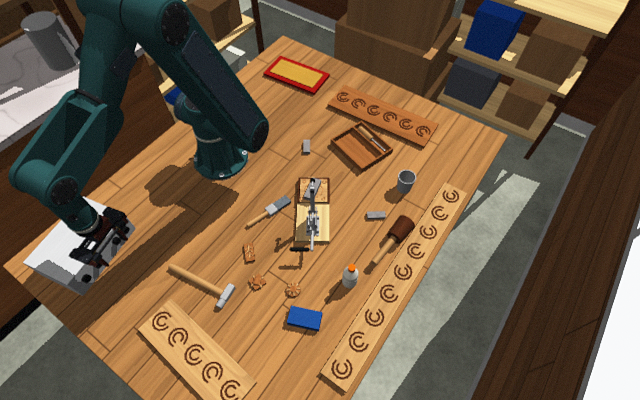

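Run:
```python
from h import *
d=dict(np.load('last_top.npz')); c=cv2.cvtColor(d['color'],cv2.COLOR_RGB2BGR)
a=cv2.resize(c[160:270,255:455],None,fx=4,fy=4,interpolation=cv2.INTER_CUBIC)
cv2.imwrite('pics/crop1.png',a)
P=cloud(d)
def st(n,m):
    m=m.astype(np.uint8); k,l,s,ce=cv2.connectedComponentsWithStats(m)
    for i in range(1,k):
        if s[i,4]<25: continue
        q=P[l==i]; r=cv2.minAreaRect(q[:,:2].astype(np.float32)*1000)
        print(n,ce[i].round(1),s[i,4],'rect',np.round(r[0],1),np.round(r[1],1),round(r[2],1),'z',np.percentile(q[:,2],[5,50,95]).round(4))
h=P[...,2]
roi=np.zeros(h.shape,bool); roi[90:300,155:480]=1
st('h>8mm',roi&(h>.008)&(h<.4))
v=d['color'].astype(int); grey=(v.max(-1)-v.min(-1)<28)&(v.max(-1)>90)&(v.max(-1)<190)
st('grey',roi&grey)
st('panel',roi&(abs(h-.030)<.004))
```

```text
h>8mm [307.5  99.6] 4462 rect [844.1 -20.2] [900.3 116.8] 88.8 z [0.0137 0.0209 0.0654]
h>8mm [364.2 125.4] 311 rect [ 767.5 -154.9] [53.2 47.7] 59.4 z [0.0253 0.0885 0.1318]
h>8mm [425.9 141.5] 679 rect [ 722.6 -358.8] [115.  62.] 23.1 z [0.0188 0.0294 0.0345]
h>8mm [214.3 138.5] 369 rect [736.8 328. ] [93.8 70.4] 71.5 z [0.0125 0.0567 0.0823]
h>8mm [274.8 148.8] 191 rect [709.  134.7] [73.  28.4] 36.7 z [0.011  0.0158 0.0207]
h>8mm [407.7 171.2] 181 rect [ 626.1 -298.3] [49.5 47.8] 89.9 z [0.009  0.0143 0.0205]
h>8mm [314.5 214.1] 3943 rect [505.8 -12.5] [141.4 374.1] 32.2 z [0.0143 0.0249 0.0938]
h>8mm [185.6 222.1] 1525 rect [475.3 399.4] [183.2 210.2] 73.0 z [0.0086 0.0273 0.0352]
h>8mm [425.1 208.4] 207 rect [ 502.4 -350.2] [52.8 50.4] 80.6 z [0.0092 0.0142 0.0205]
h>8mm [206.7 210. ] 30 rect [511.1 359.2] [23.6 44.2] 40.1 z [0.0081 0.0098 0.0117]
h>8mm [463.7 253.6] 810 rect [ 335.5 -475.2] [253.4  89.4] 9.4 z [0.0146 0.0234 0.0291]
h>8mm [404.  239.6] 244 rect [ 403.5 -278.5] [34.6 75.6] 47.6 z [0.0099 0.014  0.019 ]
h>8mm [344.  255.9] 586 rect [351.3 -99.7] [198.3  41.1] 74
[... 866 characters left out ...]
0.0155 0.02  ]
panel [426.4 140.7] 507 rect [ 720.8 -359.5] [109.7  61.5] 23.5 z [0.0267 0.0297 0.0334]
panel [175.  214.3] 315 rect [490.2 446.4] [ 91.8 214.8] 69.1 z [0.0268 0.0306 0.0336]
panel [222.7 203. ] 56 rect [535.  301.2] [80.2 39.1] 26.5 z [0.0271 0.0313 0.0336]
panel [290.9 229.4] 793 rect [442.  83.] [128.4 122.4] 34.7 z [0.0265 0.0298 0.0333]
panel [170.  229.9] 145 rect [452.5 468.8] [24.2 83.9] 72.8 z [0.0267 0.0295 0.0332]
panel [213.9 240.9] 93 rect [415.9 327.3] [ 25.7 139.5] 64.2 z [0.0264 0.0309 0.0336]
panel [460.1 224.3] 42 rect [ 447.8 -455.5] [46.5 22.4] 88.9 z [0.0266 0.028  0.0328]
panel [176.7 250.7] 34 rect [384.3 445.1] [51.9  8.5] 73.2 z [0.0277 0.0312 0.0338]
```

View pics/crop1.png

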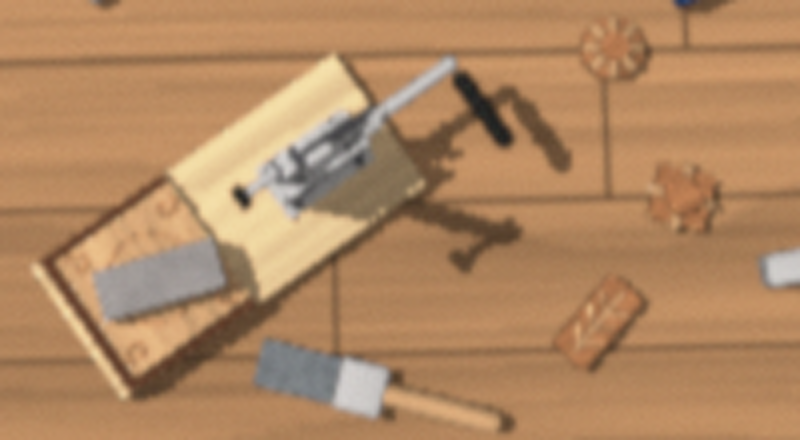

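```bash
cat >> h.py <<'E'
def ray(d,u,v,z):
    T=d['extrinsics']; r=T[:3,:3]@np.array([(u-d['cx'])/d['fx'],(v-d['cy'])/d['fy'],1.]); t=(z-T[2,3])/r[2]
    return (T[:3,3]+t*r)
def wray(d,u,v,z):
    x,y=(u-d['cx'])/d['fx'],(v-d['cy'])/d['fy']; a=np.hypot(x,y)+1e-12
    T=d['extrinsics']; r=T[:3,:3]@np.array([np.sin(a)*x/a,np.sin(a)*y/a,np.cos(a)]); t=(z-T[2,3])/r[2]
    return T[:3,3]+t*r
def wproj(d,p):
    T=d['extrinsics']; c=T[:3,:3].T@(np.asarray(p,float)-T[:3,3]); a=np.arctan2(np.hypot(c[0],c[1]),c[2]); n=np.hypot(c[0],c[1])+1e-12
    return np.array([d['cx']+d['fx']*a*c[0]/n, d['cy']+d['fy']*a*c[1]/n])
def pose():
    s=ctrl.sense(); w,x,y,z=s['eef_rot']
    th=np.arctan2(2*(x*y+w*z),1-2*(y*y+z*z)); return s,s['eef_pos']-[0,0,.163],th
def go(x,y,z,th_deg):
    "pinch target world -> tool shift and yaw; th = world angle of tool x"
    s,p,th=pose(); d=np.array([x,y,z])-p
    e=np.radians(th_deg)-th; e=(e+np.pi)%(2*np.pi)-np.pi
    q6=s['q'][5]; q1n=np.arctan2(y,x); 
    q6n=q1n+np.pi/2-np.radians(th_deg); q6n=(q6n+np.pi)%(2*np.pi)-np.pi
    print('shift',np.round([np.cos(th)*d[0]+np.sin(th)*d[1],np.sin(th)*d[0]-np.cos(th)*d[1],-d[2]],4),'yaw',round(-e,3),'q6 now',round(q6,2),'then',round(q6n,2),'t',round(s['clock'],2),'w',round(s['gripper_width'],4),'F',np.round(s['wrist_force'],1),'pinch',p.round(4),round(np.degrees(th),2))
E
python3 - <<'E'
from h import *
d=dict(np.load('last_top.npz'))
c=[(35,265),(128,395),(425,187),(337,57)]
w=np.array([ray(d,255+a/4-.375,160+b/4-.375,.018)[:2] for a,b in c])
print((w*1000).round(1)); 
ex=((w[0]+w[1])-(w[2]+w[3]));L=np.linalg.norm(ex)/2; ex/=2*L; print('L',L,'W',[np.linalg.norm(w[0]-w[1]),np.linalg.norm(w[2]-w[3])])
ey=np.array([-ex[1],ex[0]]); o=w.mean(0)-.085*ex
print('ex',ex,'ang',np.degrees(np.arctan2(ex[1],ex[0])),'origin',o,'panel',o+.16*ex)
print('grip',o+ex*(-.1275)+ey*.045)
v=d['color'].astype(int); g=(v.max(-1)-v.min(-1)<28)&(v.max(-1)>90)&(v.max(-1)<190)
m=np.zeros(g.shape,bool); m[215:245,275:315]=1
vv,uu=np.nonzero(g&m); q=np.array([ray(d,a,b,.052)[:2]*1000 for a,b in zip(uu,vv)],np.float32)
print('stone',cv2.minAreaRect(q))
print('rosette',ray(d,407.7,171.4,.012))
print('pad',ray(d,255+243/4,160+195/4,.22))
go(.35,-.35,.25,14)
E
```

```text
[[ 457.3  173.4]
 [ 351.9  100.3]
 [ 513.4 -141.8]
 [ 620.7  -73.5]]
L 0.2935342989071758 W [np.float64(0.12826566387673535), np.float64(0.12724143685185493)]
ex [-0.55340452  0.83291263] ang 123.60089201938875 origin [ 0.53285904 -0.05620749] panel [0.44431432 0.07705853]
grip [ 0.56593705 -0.18730705]
stone ((441.9389343261719, 70.47644805908203), (38.92283248901367, 98.38966369628906), 15.171494483947754)
rosette [ 0.6249546  -0.29854303  0.012     ]
pad [0.49483514 0.00212308 0.22      ]
shift [ 0.2547 -0.1753 -0.0091] yaw 0.0 q6 now -0.12 then 0.54 t 0.1 w 0.0881 F [-0.9 -0.5  0.4] pinch [ 0.1454 -0.5818  0.2409] 14.03
```

Emit:
carry_out(translation=[[0.255,-0.175,-0.06],[0.255,-0.175,-0.06],[0.255,-0.175,-0.06],[0.255,-0.175,-0.06],[0.255,-0.175,-0.06],[0.446,-0.56,-0.06],[0.446,-0.56,-0.06],[0.446,-0.56,-0.06],[0.446,-0.56,-0.06],[0.446,-0.56,-0.06],[0.446,-0.56,-0.06],[0.446,-0.56,-0.06]], yaw=[-0.1,-0.25,-0.4,-0.55,-0.7,-0.85,-1.0,-1.15,-1.3,-1.45,-1.59,-1.59], grip=[0,0,0,0,0,0,0,0,0,0,0,0])

```text
clock: 1.6
eef_pos: [0.4422, 0.0715, 0.4646]
eef_rot: [0.0, 0.607, 0.795, 0.0]
wrist_force: [-0.5, -1.2, 0.6]
gripper_width: 0.0879
```

Run:
```python
from h import *
go(.442,.0705,.2,105.2)
d=cap('wrist'); save(d,'w1.png'); print(d['fx'],d['cx'],d['cy'],d['extrinsics'].round(3).tolist())
```

```text
shift [-0.0009 -0.0005  0.1016] yaw 0.001 q6 now -0.26 then -0.11 t 1.6 w 0.0879 F [-0.5 -1.2  0.6] pinch [0.4422 0.0715 0.3016] 105.25
309.70691628693146 322.9442852022083 192.65472875853845 [[0.965, 0.251, 0.079, 0.42], [0.263, -0.92, -0.289, 0.152], [0.001, 0.3, -0.954, 0.445], [0.0, 0.0, 0.0, 1.0]]
```

View pics/w1.png

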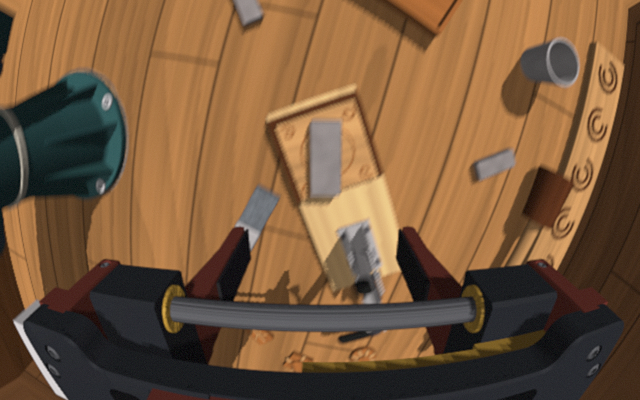

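Run:
```python
from h import *
d=dict(np.load('last_wrist.npz'))
v=d['color'].astype(int); g=(v.max(-1)-v.min(-1)<28)&(v.max(-1)>80)
m=np.zeros(g.shape,np.uint8); m[112:203,300:350]=1; m&=g.astype(np.uint8)
m=cv2.morphologyEx(m,cv2.MORPH_OPEN,np.ones((3,3)))
vv,uu=np.nonzero(m); q=np.array([wray(d,a,b,.052)[:2]*1000 for a,b in zip(uu,vv)],np.float32)
print('stone',len(q),q.mean(0),cv2.minAreaRect(q))
for p in [(266,122),(355,88),(300,205),(385,178),(399,271),(334,291)]: print(p,(wray(d,*p,.018)*1000).round(1))
a=cv2.resize(cv2.cvtColor(d['color'],cv2.COLOR_RGB2BGR)[75:300,255:410],None,fx=3.5,fy=2.66*1.3158,interpolation=cv2.INTER_CUBIC)
a=cv2.resize(cv2.cvtColor(d['color'],cv2.COLOR_RGB2BGR)[80:300,250:450],None,fx=2.7,fy=2.7,interpolation=cv2.INTER_CUBIC)
# overlay predicted press outline from the top estimate
ex=np.array([-.5534,.8329]);ey=np.array([-ex[1],ex[0]]);o=np.array([.53286,-.0562])
def L(pts,z,col):
    P=[]
    for x,y in pts:
        w=o+ex*x+ey*y; p=wproj(d,[*w,z]); P.append((p-[250,80])*2.7+.85)
    cv2.polylines(a,[np.int32(P)],True,col,1)
L([(.235,.065),(.235,-.065),(-.065,-.065),(-.065,.065)],.018,(255,0,0))
L([(.216,.056),(.216,-.056),(.104,-.056),(.104,.056)],.030,(0,255,0))
cv2.imwrite('pics/w1c.png',a)
```

```text
stone 2169 [442.74475  77.75934] ((442.71551513671875, 76.79287719726562), (38.35807418823242, 97.196533203125), 15.941536903381348)
(266, 122) [352.6 100.8  18. ]
(355, 88) [458.6 177.8  18. ]
(300, 205) [428.3  -4.7  18. ]
(385, 178) [536.5  67.5  18. ]
(399, 271) [612.3 -75.1  18. ]
(334, 291) [ 519.  -138.9   18. ]
```

View pics/w1c.png

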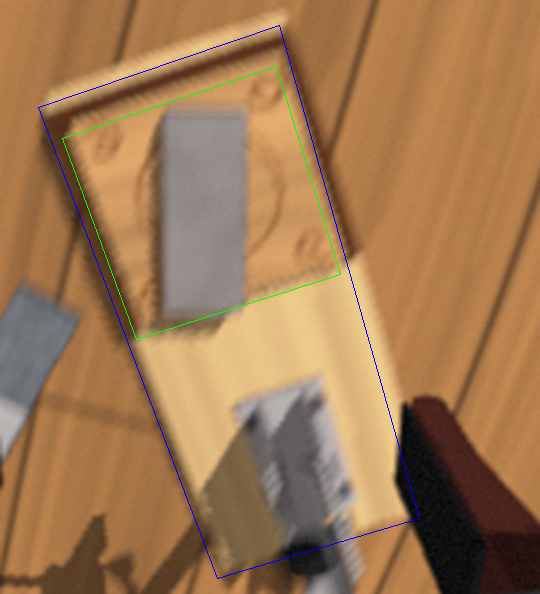

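Emit:
carry_out(translation=[[0,0,0.06],[0,0,0.1],[0,0,0.1],[0,0,0.1]], yaw=[0,0,0,0], grip=[0,0,0,0])

```text
clock: 2.15
eef_pos: [0.443, 0.0691, 0.3658]
eef_rot: [0.0, 0.608, 0.794, 0.0]
wrist_force: [-0.7, -0.7, 0.1]
gripper_width: 0.088
```

Run:
```python
from h import *
go(.442,.0705,.2,105.2)
d=cap('wrist')
v=d['color'].astype(int); g=(v.max(-1)-v.min(-1)<28)&(v.max(-1)>80)
p=wproj(d,[.442,.074,.052]); print(p)
m=np.zeros(g.shape,np.uint8); u,w=p.astype(int); m[w-85:w+85,u-45:u+45]=1; m&=g.astype(np.uint8)
m=cv2.morphologyEx(m,cv2.MORPH_OPEN,np.ones((3,3)))
k,l,s,c=cv2.connectedComponentsWithStats(m); i=1+s[1:,4].argmax()
vv,uu=np.nonzero(l==i); q=np.array([wray(d,a,b,.052)[:2]*1000 for a,b in zip(uu,vv)],np.float32)
print('stone',len(q),s[i],cv2.minAreaRect(q))
x0,y0=max(0,u-130),max(0,w-130)
a=cv2.cvtColor(d['color'],cv2.COLOR_RGB2BGR)[y0:y0+230,x0:x0+260]; print(x0,y0)
cv2.imwrite('pics/w2c.png',cv2.resize(a,None,fx=2.6,fy=2.6,interpolation=cv2.INTER_CUBIC))
```

```text
shift [ 0.0017 -0.0006  0.0028] yaw -0.002 q6 now -0.26 then -0.11 t 2.15 w 0.088 F [-0.7 -0.7  0.1] pinch [0.443  0.0691 0.2028] 105.1
[322.79067745 178.88727594]
stone 3895 [ 304  128   41   99 3895] ((442.86016845703125, 74.09523010253906), (39.41975784301758, 100.69891357421875), 15.366681098937988)
192 48
```

View pics/w2c.png

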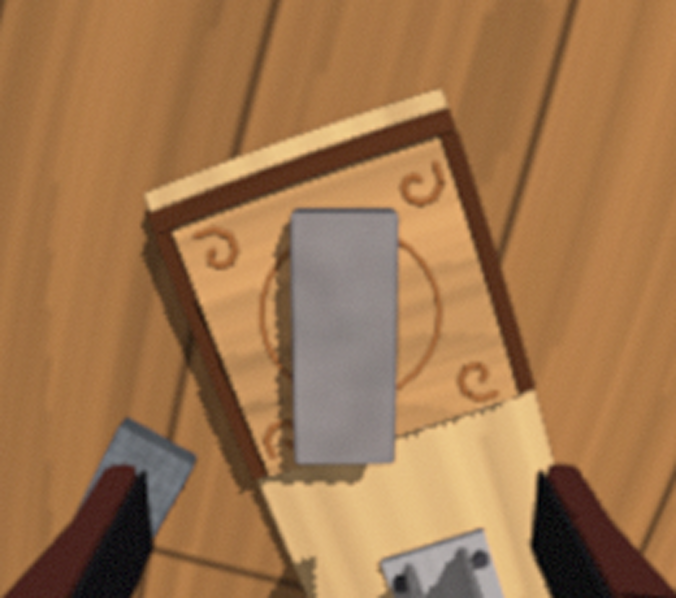

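Run:
```python
from h import *
d=dict(np.load('last_wrist.npz'))
c=[(172,232),(441,138),(518,398),(265,478)]
w=np.array([wray(d,192+(a+.5)/2.6-.5,48+(b+.5)/2.6-.5,.030)[:2]*1000 for a,b in c]); print(w.round(1),w.mean(0))
print([np.linalg.norm(w[i]-w[(i+1)%4]).round(1) for i in range(4)])
e=(w[0]+w[1]-w[2]-w[3]); print(np.degrees(np.arctan2(e[1],e[0]))); 
f=(w[0]-w[1]+w[3]-w[2]); print(np.degrees(np.arctan2(f[1],f[0])))
go(.4428,.0735,.053,105.3)
```

```text
[[366.5  94.6]
 [459.7 157.9]
 [522.3  64.1]
 [427.8   0.8]] [444.08919164  79.35803319]
[np.float64(112.7), np.float64(112.8), np.float64(113.7), np.float64(112.1)]
123.40256079436924
-146.00135466984312
shift [0.0044 0.0007 0.1503] yaw -0.003 q6 now -0.26 then -0.1 t 2.2 w 0.0879 F [ 0.6 -0.4  1.2] pinch [0.4433 0.069  0.2033] 105.1
```

Emit:
carry_out(translation=[[0.004,0,0.05],[0.004,0,0.1],[0.004,0,0.13],[0.004,0,0.148],[0.004,0,0.148],[0.004,0,0.148],[0.004,0,0.148],[0.004,0,0.148]], yaw=[0,0,0,0,0,0,0,0], grip=[0.2,0.2,0.2,0.2,0.2,0.8,0.8,0.8], squeeze=25)

```text
clock: 3.2
eef_pos: [0.4417, 0.0732, 0.2175]
eef_rot: [0.001, 0.608, 0.794, 0.001]
wrist_force: [0.0, -0.8, 0.5]
gripper_width: 0.0438
```

Run:
```python
from h import *
go(.4428,.0735,.053,105.3)
d=cap('scene')
```

```text
shift [0.     0.0012 0.0015] yaw -0.003 q6 now -0.25 then -0.1 t 3.2 w 0.0438 F [ 0.  -0.8  0.5] pinch [0.4417 0.0732 0.0545] 105.13
```

Still closing; finish the grip and lift.

Emit:
carry_out(translation=[[0,0,0],[0,0,0],[0,0,0],[0,0,-0.04],[0,0,-0.09],[0,0,-0.15],[0,0,-0.15]], yaw=[0,0,0,0,0,0,0], grip=[0.8,0.8,0.8,0.8,0.8,0.8,0.8])

```text
clock: 4.12
eef_pos: [0.4429, 0.0733, 0.3706]
eef_rot: [0.003, 0.608, 0.794, 0.003]
wrist_force: [1.1, 0.3, -2.9]
gripper_width: 0.0396
```

Run:
```python
from h import *
print('tray'); go(.4685,.375,.15,163.2)
d=dict(np.load('last_top.npz')); P=cloud(d); h=P[...,2]
m=np.zeros(h.shape,np.uint8); m[180:268,155:240]=1; m&=((h>.02)&(h<.05)).astype(np.uint8)
vv,uu=np.nonzero(m); q=np.array([ray(d,a,b,.032)[:2]*1000 for a,b in zip(uu,vv)],np.float32); print(cv2.minAreaRect(q))
```

```text
tray
shift [0.2846 0.1035 0.0576] yaw -1.013 q6 now -0.25 then -0.6 t 4.12 w 0.0396 F [ 1.1  0.3 -2.9] pinch [0.4429 0.0733 0.2076] 105.13
((474.78045654296875, 397.81463623046875), (183.63534545898438, 209.7493438720703), 72.82545471191406)
```

Emit:
carry_out(translation=[[0.06,0.02,0],[0.12,0.04,0],[0.17,0.06,0],[0.23,0.08,0],[0.283,0.102,0.03],[0.283,0.102,0.057],[0.283,0.102,0.057],[0.283,0.102,0.057],[0.283,0.102,0.057]], yaw=[-0.15,-0.3,-0.45,-0.6,-0.75,-0.9,-1.01,-1.01,-1.01], grip=[0.8,0.8,0.8,0.8,0.8,0.8,0.8,0.8,0.8])

```text
clock: 5.25
eef_pos: [0.4658, 0.3727, 0.309]
eef_rot: [-0.0, 0.149, 0.989, -0.0]
wrist_force: [-0.5, 1.0, -2.0]
gripper_width: 0.0397
```

Run:
```python
from h import *
go(.4673,.3734,.0315,162.8)
d=cap('wrist'); save(d,'w3.png')
```

```text
shift [-0.0013  0.0011  0.1145] yaw 0.001 q6 now -0.71 then -0.6 t 5.25 w 0.0397 F [-0.5  1.  -2. ] pinch [0.4658 0.3727 0.146 ] 162.86
```

View pics/w3.png

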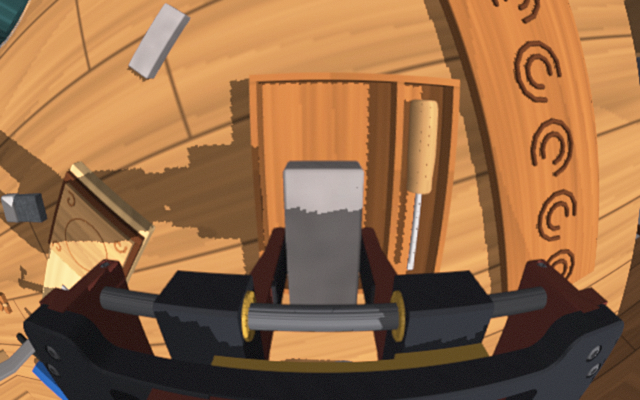

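Emit:
carry_out(translation=[[0,0.001,0.05],[0,0.001,0.09],[0,0.001,0.106],[0,0.001,0.112],[0,0.001,0.114],[0,0.001,0.114],[0,0.001,0.114],[0,0.001,0.114],[0,0.001,0.09],[0,0.001,0.03],[0,0.001,-0.03],[0,0.001,-0.09]], yaw=[0,0,0,0,0,0,0,0,0,0,0,0], grip=[0.8,0.8,0.8,0.8,0.8,0.35,0.35,0.35,0.35,0.35,0.35,0.35])

```text
clock: 6.8
eef_pos: [0.4659, 0.3738, 0.4019]
eef_rot: [0.0, 0.148, 0.989, 0.0]
wrist_force: [0.9, 0.6, 0.6]
gripper_width: 0.0569
```

Run:
```python
from h import *
print('ros'); go(.625,-.2985,.25,56)
d=cap('wrist')
p=wproj(d,[.4673,.3734,.028]); print(p)
v=d['color'].astype(int); g=(v.max(-1)-v.min(-1)<28)&(v.max(-1)>70)
m=np.zeros(g.shape,np.uint8); u,w=p.astype(int); m[max(0,w-75):w+75,u-50:u+50]=1; m&=g.astype(np.uint8)
k,l,s,c=cv2.connectedComponentsWithStats(m); i=1+s[1:,4].argmax()
vv,uu=np.nonzero(l==i); q=np.array([wray(d,a,b,.028)[:2]*1000 for a,b in zip(uu,vv)],np.float32); print('stone',cv2.minAreaRect(q))
P=d['range_z']; print('rng',P[l==i].min(),P[l==i].max())
```

```text
ros
shift [-0.3487 -0.5964 -0.0111] yaw 1.867 q6 now -0.71 then 0.15 t 6.8 w 0.0569 F [0.9 0.6 0.6] pinch [0.4659 0.3738 0.2389] 163.0
[322.27637106 170.63596766]
stone ((467.2052307128906, 374.6123046875), (39.532684326171875, 99.80296325683594), 73.04328155517578)
rng 0.0 0.4025842
```

Emit:
carry_out(translation=[[-0.02,-0.03,-0.05],[-0.05,-0.08,-0.075],[-0.08,-0.135,-0.075],[-0.11,-0.19,-0.075],[-0.14,-0.24,-0.075],[-0.17,-0.295,-0.075],[-0.2,-0.345,-0.075],[-0.23,-0.4,-0.075],[-0.26,-0.45,-0.075],[-0.29,-0.5,-0.075],[-0.32,-0.55,-0.05],[-0.349,-0.596,-0.01]], yaw=[0,0.1,0.2,0.3,0.4,0.5,0.6,0.68,0.68,0.68,0.68,0.68], grip=[0,0,0,0,0,0,0,0,0,0,0,0])

```text
clock: 8.35
eef_pos: [0.625, -0.2959, 0.4138]
eef_rot: [0.002, 0.47, 0.883, -0.0]
wrist_force: [0.4, 0.7, -0.0]
gripper_width: 0.0877
```

Emit:
carry_out(translation=[[0,0,0.05],[0,0,0.05],[0,0,0.05]], yaw=[0,0,0], grip=[0,0,0])

```text
clock: 8.72
eef_pos: [0.6248, -0.2932, 0.3647]
eef_rot: [0.001, 0.469, 0.883, 0.0]
wrist_force: [0.5, -0.4, 0.4]
gripper_width: 0.088
```

Run:
```python
from h import *
go(.625,-.2985,.024,123.7)
d=cap('wrist'); p=wproj(d,[.625,-.2985,.012]); print(p)
u,w=p.astype(int); x0,y0=max(0,u-130),max(0,w-110); print(x0,y0)
a=cv2.cvtColor(d['color'],cv2.COLOR_RGB2BGR)[y0:y0+220,x0:x0+260]
cv2.imwrite('pics/w4c.png',cv2.resize(a,None,fx=2.6,fy=2.6,interpolation=cv2.INTER_CUBIC))
```

```text
shift [-0.0045 -0.0028  0.1777] yaw 0.006 q6 now -1.13 then -1.03 t 8.72 w 0.088 F [ 0.5 -0.4  0.4] pinch [ 0.6248 -0.2932  0.2017] 124.06
[319.8182141  177.78628826]
189 67
```

View pics/w4c.png

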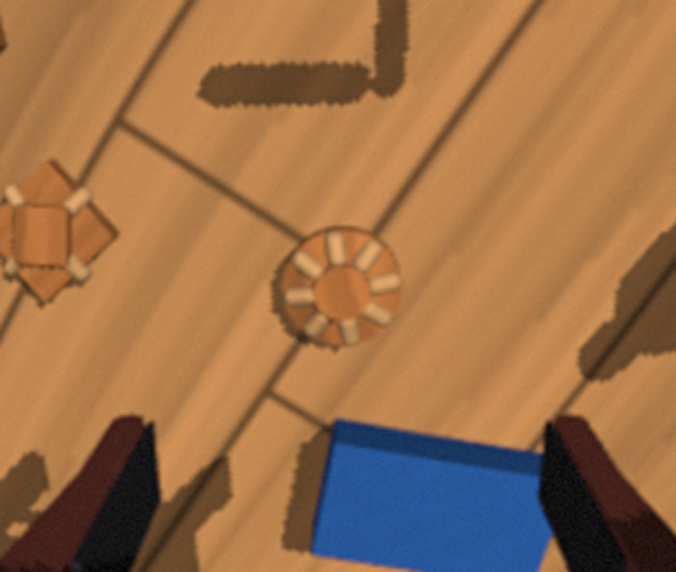

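Run:
```python
from h import *
d=dict(np.load('last_wrist.npz'))
for a,b,z in [(343.5,287,.010),(341,292,.018)]:
    r=wray(d,189+a/2.6-.5+.2,67+b/2.6-.5+.2,z); print(r)
    go(r[0],r[1],.023,123.7)
```

```text
[ 0.62575169 -0.29764836  0.01      ]
shift [-0.004  -0.0021  0.1798] yaw 0.007 q6 now -1.13 then -1.03 t 8.78 w 0.0876 F [-0.  -0.9  0.5] pinch [ 0.6252 -0.2932  0.2028] 124.08
[ 0.62496269 -0.2982832   0.018     ]
shift [-0.0041 -0.0031  0.1798] yaw 0.007 q6 now -1.13 then -1.03 t 8.78 w 0.0876 F [-0.  -0.9  0.5] pinch [ 0.6252 -0.2932  0.2028] 124.08
```

Emit:
carry_out(translation=[[-0.004,-0.0025,0.06],[-0.004,-0.0025,0.12],[-0.004,-0.0025,0.16],[-0.004,-0.0025,0.175],[-0.004,-0.0025,0.178],[-0.004,-0.0025,0.178],[-0.004,-0.0025,0.178],[-0.004,-0.0025,0.178],[-0.004,-0.0025,0.178],[-0.004,-0.0025,0.178],[-0.004,-0.0025,0.178]], yaw=[0,0,0,0,0,0,0,0,0,0,0], grip=[0,0,0,0,0,0.7,0.7,0.7,0.7,0.7,0.7], squeeze=15)

```text
clock: 10.15
eef_pos: [0.6247, -0.2983, 0.1857]
eef_rot: [0.0, 0.469, 0.883, 0.0]
wrist_force: [-1.6, 0.5, 6.7]
gripper_width: 0.051
```

Run:
```python
from h import *
go(.625,-.298,.023,123.7)
```

```text
shift [ 0.0001  0.0004 -0.0003] yaw 0.006 q6 now -1.14 then -1.03 t 10.15 w 0.051 F [-1.6  0.5  6.7] pinch [ 0.6247 -0.2983  0.0227] 124.03
```

Emit:
carry_out(translation=[[0,0,-0.04],[0,0,-0.09],[0,0,-0.15],[0,0,-0.21],[0,0,-0.27],[0.05,0.01,-0.3],[0.11,0.02,-0.3],[0.17,0.03,-0.3],[0.23,0.04,-0.3],[0.29,0.05,-0.3],[0.35,0.055,-0.3],[0.4,0.06,-0.27]], yaw=[0,0,0,0,0,0,0,0,0,0,0,0], grip=[0.7,0.7,0.7,0.7,0.7,0.7,0.7,0.7,0.7,0.7,0.7,0.7])

```text
clock: 11.65
eef_pos: [0.4498, 0.0685, 0.4564]
eef_rot: [0.002, 0.469, 0.883, 0.001]
wrist_force: [0.8, -0.1, -1.6]
gripper_width: 0.0513
```

Emit:
carry_out(translation=[[0.013,0,0.05],[0.013,0,0.1],[0.013,0,0.14],[0.013,0,0.14],[0.013,0,0.14]], yaw=[0,0,0,0,0], grip=[0.7,0.7,0.7,0.7,0.7])

```text
clock: 12.28
eef_pos: [0.4438, 0.0776, 0.3161]
eef_rot: [0.0, 0.469, 0.883, 0.0]
wrist_force: [0.5, -0.5, 0.4]
gripper_width: 0.0508
```

Run:
```python
from h import *
go(.444,.0785,.0535,123.7)
d=cap('wrist'); p=wproj(d,[.444,.0785,.03]); print(p)
u,w=p.astype(int); x0,y0=max(0,u-130),max(0,w-150); print(x0,y0)
a=cv2.cvtColor(d['color'],cv2.COLOR_RGB2BGR)[y0:y0+220,x0:x0+260]
cv2.imwrite('pics/w5c.png',cv2.resize(a,None,fx=2.6,fy=2.6,interpolation=cv2.INTER_CUBIC))
```

```text
shift [0.0006 0.0007 0.0996] yaw 0.006 q6 now -0.57 then -0.41 t 12.28 w 0.0508 F [ 0.5 -0.5  0.4] pinch [0.4438 0.0776 0.1531] 124.03
[323.04072529 191.37215961]
193 41
```

View pics/w5c.png

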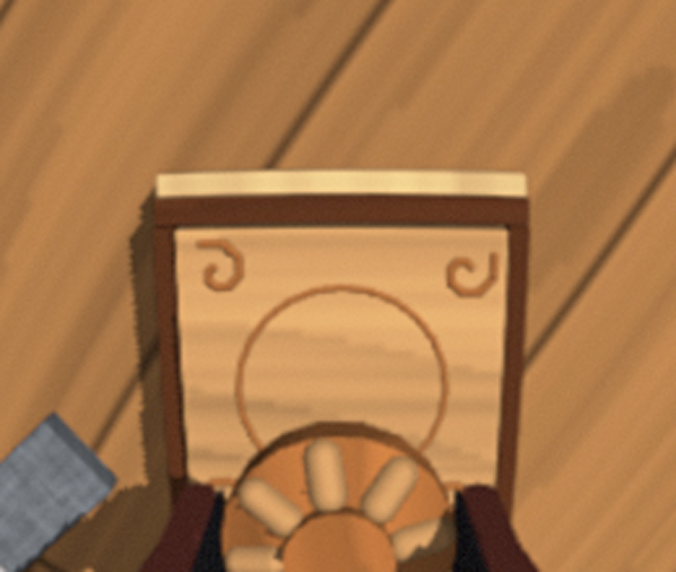

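Run:
```python
from h import *
d=dict(np.load('last_wrist.npz'))
W=lambda a,b:wray(d,193+(a+.5)/2.6-.5,41+(b+.5)/2.6-.5,.030)[:2]*1000
pts=np.array([W(*p) for p in [(237,384),(447,382),(342,286),(265,318),(424,320),(257,447),(430,440)]])
A=np.c_[2*pts,np.ones(len(pts))]; s=np.linalg.lstsq(A,(pts**2).sum(1),rcond=None)[0]; print('ring',s[:2],np.sqrt(s[2]+s[:2]@s[:2]))
c=np.array([W(176,228),W(507,228),W(187,478),W(500,478)]); f=c[0]-c[1]; print(c.round(1),np.linalg.norm(f),'fy ang',np.degrees(np.arctan2(f[1],f[0])))
m=c[:2].mean(0); ea=np.radians(123.7); e=np.array([np.cos(ea),np.sin(ea)]); print('panel',m-56*e)
go(s[0]/1000,s[1]/1000,.0535,123.7)
```

```text
ring [444.54943191  79.68615636] 36.72739746729457
[[366.6  95.6]
 [458.5 157.8]
 [416.5  20.2]
 [511.3  84.1]] 110.97372960234833 fy ang -145.93152957166205
panel [443.61689742  80.08333749]
shift [0.0015 0.0015 0.1002] yaw 0.006 q6 now -0.57 then -0.41 t 12.32 w 0.0512 F [1.2 0.5 0.5] pinch [0.4441 0.0776 0.1537] 124.02
```

Emit:
carry_out(translation=[[0.0015,0.001,0.05],[0.0015,0.001,0.085],[0.0015,0.001,0.096],[0.0015,0.001,0.0995],[0.0015,0.001,0.0995],[0.0015,0.001,0.0995],[0.0015,0.001,0.0995],[0.0015,0.001,0.0995],[0.0015,0.001,0.0995],[0.0015,0.001,0.07],[0.0015,0.001,0.01],[0.0015,0.001,-0.05]], yaw=[0,0,0,0,0,0,0,0,0,0,0,0], grip=[0.7,0.7,0.7,0.7,0.7,0.1,0.1,0.1,0.1,0.1,0.1,0.1])

```text
clock: 13.82
eef_pos: [0.4427, 0.0794, 0.3665]
eef_rot: [-0.001, 0.469, 0.883, -0.0]
wrist_force: [0.4, 0.6, 0.8]
gripper_width: 0.0792
```

Run:
```python
from h import *
go(.444,.0795,.2,124)
d=cap('wrist'); p=wproj(d,[.444,.0795,.03]); print(p)
u,w=p.astype(int); x0,y0=max(0,u-130),max(0,w-130); print(x0,y0)
a=cv2.cvtColor(d['color'],cv2.COLOR_RGB2BGR)[y0:y0+220,x0:x0+260]
cv2.imwrite('pics/w6c.png',cv2.resize(a,None,fx=2.6,fy=2.6,interpolation=cv2.INTER_CUBIC))
```

```text
shift [-0.0007  0.0011  0.0035] yaw 0.001 q6 now -0.57 then -0.42 t 13.82 w 0.0792 F [0.4 0.6 0.8] pinch [0.4427 0.0794 0.2035] 124.03
[324.02011394 178.80710669]
194 48
```

View pics/w6c.png

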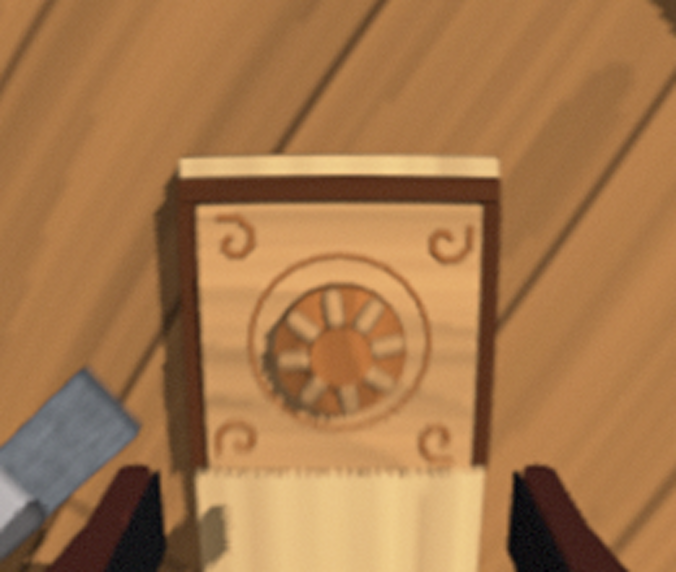

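Run:
```python
from h import *
d=dict(np.load('last_wrist.npz'))
W=lambda a,b,z:wray(d,194+(a+.5)/2.6-.5,48+(b+.5)/2.6-.5,z)[:2]*1000
def fit(p,z):
    pts=np.array([W(*q,z) for q in p]); A=np.c_[2*pts,np.ones(len(pts))]; s=np.linalg.lstsq(A,(pts**2).sum(1),rcond=None)[0]
    print(z,s[:2].round(1),np.sqrt(s[2]+s[:2]@s[:2]).round(1)); return s[:2]
r=fit([(249,341),(430,341),(340,254),(339,430),(270,287),(407,285)],.030)
b=W(341,353,.048); print('boss',b)
fit([(408,350),(338,285),(386,304),(389,399),(348,417),(290,300)],.040)
# press frame and handle targets
ea=np.radians(124.0); e=np.array([np.cos(ea),np.sin(ea)]); y=np.array([-e[1],e[0]]); c=np.array([.444,.0795])
for v in [0,.05,.2,1.65]:
    a=.1+v; q=c+e*(-.188-.1*np.cos(a))+y*.056; print(v,q.round(4),round(.0615+.1*np.sin(a),4))
q=c+e*(-.188-.0995)+y*.056; go(*q,.30,124); go(*q,.0715,124)
```

```text
0.03 [445.2  78.2] 37.1
boss [444.68249537  79.88708083]
0.04 [444.8  77.2] 27.9
0 [ 0.5583 -0.1902] 0.0715
0.05 [ 0.558  -0.1896] 0.0764
0.2 [ 0.5561 -0.1869] 0.0911
1.65 [ 0.4927 -0.0929] 0.1599
shift [-0.2869 -0.0573 -0.0893] yaw 0.001 q6 now -0.57 then -0.92 t 13.88 w 0.079 F [1.5 1.1 4.9] pinch [0.4451 0.0797 0.2107] 124.05
shift [-0.2869 -0.0573  0.1392] yaw 0.001 q6 now -0.57 then -0.92 t 13.88 w 0.079 F [1.5 1.1 4.9] pinch [0.4451 0.0797 0.2107] 124.05
```

Emit:
carry_out(translation=[[0,0,-0.06],[-0.02,0,-0.1],[-0.07,-0.01,-0.1],[-0.12,-0.02,-0.1],[-0.17,-0.03,-0.1],[-0.22,-0.04,-0.1],[-0.26,-0.05,-0.1],[-0.287,-0.057,-0.1],[-0.287,-0.057,-0.06],[-0.287,-0.057,-0.01],[-0.287,-0.057,0.0],[-0.287,-0.057,0.0]], yaw=[0.1,0.25,0.4,0.55,0.7,0.85,1.0,1.15,1.3,1.45,1.57,1.57], grip=[0.1,0.1,0.1,0.1,0.1,0.1,0.1,0.1,0.1,0.1,0.1,0.1])

```text
clock: 15.38
eef_pos: [0.556, -0.1901, 0.3637]
eef_rot: [-0.001, 0.956, 0.294, -0.001]
wrist_force: [0.4, -0.2, 1.1]
gripper_width: 0.079
```

Run:
```python
from h import *
go(.5583,-.1902,.0715,34)
d=cap('wrist'); p=wproj(d,[.5583,-.1902,.0715]); print(p)
u,w=p.astype(int); x0,y0=max(0,u-130),max(0,w-130); print(x0,y0)
a=cv2.cvtColor(d['color'],cv2.COLOR_RGB2BGR)[y0:y0+220,x0:x0+260]
cv2.imwrite('pics/w7c.png',cv2.resize(a,None,fx=2.6,fy=2.6,interpolation=cv2.INTER_CUBIC))
```

```text
shift [0.0018 0.0014 0.1292] yaw 0.002 q6 now 0.53 then 0.65 t 15.38 w 0.079 F [ 0.4 -0.2  1.1] pinch [ 0.556  -0.1901  0.2007] 34.14
[326.00978178 187.45641327]
196 57
```

View pics/w7c.png

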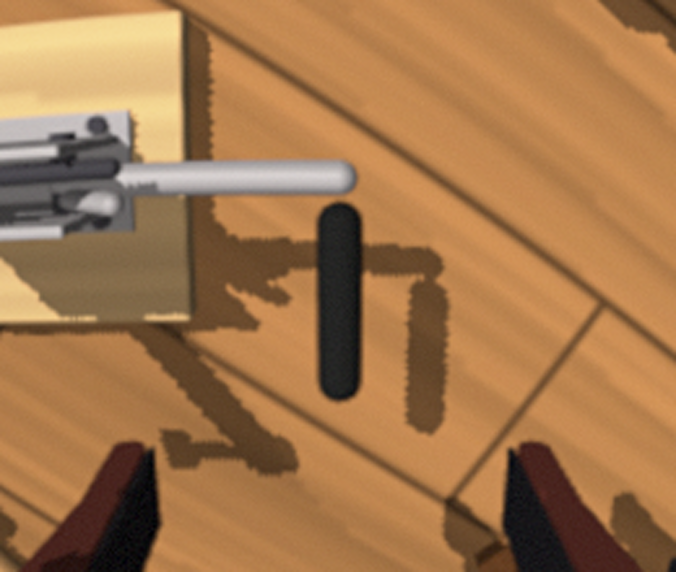

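Emit:
carry_out(translation=[[0.001,0.0015,0.06],[0.001,0.0015,0.11],[0.001,0.0015,0.129],[0.001,0.0015,0.129],[0.001,0.0015,0.129],[0.001,0.0015,0.129],[0.001,0.0015,0.129],[0.001,0.0015,0.129],[0.001,0.0015,0.129],[0.001,0.0015,0.129]], yaw=[0,0,0,0,0,0,0,0,0,0], grip=[0.5,0.5,0.5,0.5,0.95,0.95,0.95,0.95,0.95,0.95], squeeze=30)

```text
clock: 16.68
eef_pos: [0.5584, -0.1908, 0.2371]
eef_rot: [0.0, 0.956, 0.293, 0.0]
wrist_force: [-0.8, 1.5, 6.5]
gripper_width: 0.0154
```

Run:
```python
from h import *
go(.5583,-.1902,.0715,34)
for v in [.1,.2,.3,.4,.5,.6,.7,.8,.9,1.0,1.1,1.2,1.3,1.4,1.5,1.6,1.65,1.68]:
    a=.1+v; print(v,round(-.1*(np.cos(.1)-np.cos(a)),4),round(-.1*(np.sin(a)-np.sin(.1)),4))
```

```text
shift [ 0.0002 -0.0006  0.0026] yaw 0.001 q6 now 0.53 then 0.65 t 16.68 w 0.0154 F [-0.8  1.5  6.5] pinch [ 0.5584 -0.1908  0.0741] 34.08
0.1 -0.0015 -0.0099
0.2 -0.004 -0.0196
0.3 -0.0074 -0.029
0.4 -0.0117 -0.038
0.5 -0.017 -0.0465
0.6 -0.023 -0.0544
0.7 -0.0298 -0.0618
0.8 -0.0373 -0.0683
0.9 -0.0455 -0.0742
1.0 -0.0541 -0.0791
1.1 -0.0633 -0.0832
1.2 -0.0728 -0.0864
1.3 -0.0825 -0.0886
1.4 -0.0924 -0.0898
1.5 -0.1024 -0.09
1.6 -0.1124 -0.0892
1.65 -0.1173 -0.0884
1.68 -0.1203 -0.0878
```

Gripped (15–16 mm). Swing the handle along the arc.

Emit:
carry_out(translation=[[0,-0.0015,-0.01],[0,-0.004,-0.0196],[0,-0.0074,-0.029],[0,-0.0117,-0.038],[0,-0.017,-0.0465],[0,-0.023,-0.0544],[0,-0.0298,-0.0618],[0,-0.0373,-0.0683],[0,-0.0455,-0.0742],[0,-0.0541,-0.0791],[0,-0.0633,-0.0832],[0,-0.0633,-0.0832]], yaw=[0,0,0,0,0,0,0,0,0,0,0,0], grip=[0.95,0.95,0.95,0.95,0.95,0.95,0.95,0.95,0.95,0.95,0.95,0.95])

```text
clock: 18.18
eef_pos: [0.5242, -0.1403, 0.3234]
eef_rot: [0.004, 0.956, 0.294, 0.002]
wrist_force: [-0.8, -8.4, 17.7]
gripper_width: 0.0152
```

Run:
```python
from h import *
c=np.array([.444,.0795]);ea=np.radians(124.0); e=np.array([np.cos(ea),np.sin(ea)]); y=np.array([-e[1],e[0]])
s,p,th=pose(); q=p[:2]-(c-.188*e); print('rel hinge x',q@e,'y',q@y,'z',p[2]-.0615,'ang',np.arctan2(p[2]-.0615,-(q@e))-.1)
d=cap('scene'); save(d,'s2.png')
go(*(c+e*(-.188-.1*np.cos(1.2))+y*.058),.0615+.1*np.sin(1.2),34)
```

```text
rel hinge x -0.03908520308451161 y 0.05644177495073974 z 0.09893623438335344 ang 1.0945605820150028
shift [-0.0016 -0.003   0.0057] yaw 0.003 q6 now 0.59 then 0.72 t 18.23 w 0.0155 F [-0.6 -9.1 18.2] pinch [ 0.5243 -0.1404  0.1604] 34.14
```

Emit:
carry_out(translation=[[0,-0.0045,-0.006],[0,-0.0095,-0.0082],[0,-0.0145,-0.0095],[0,-0.0192,-0.0104],[0,-0.0242,-0.011],[0,-0.0291,-0.0116],[0,-0.0341,-0.0118],[0,-0.0391,-0.0118],[0,-0.0391,-0.0118]], yaw=[0,0,0,0,0,0,0,0,0], grip=[0.95,0.95,0.95,0.95,0.95,0.95,0.95,0.95,0.95])

```text
clock: 19.35
eef_pos: [0.5008, -0.1057, 0.3312]
eef_rot: [-0.0, 0.956, 0.293, 0.0]
wrist_force: [5.1, 0.7, 4.3]
gripper_width: 0.0153
```

```bash
cat >> h.py <<'E'
def hand():
    c=np.array([.444,.0795]);ea=np.radians(124.0); e=np.array([np.cos(ea),np.sin(ea)]); y=np.array([-e[1],e[0]])
    s,p,th=pose(); q=p[:2]-(c-.188*e); z=p[2]-.0615; F=s['wrist_force']
    print('t',round(s['clock'],2),'rel hinge x,y,z',np.round([q@e,q@y,z],4),'r',round(np.hypot(q@e,z),4),'v',round(np.arctan2(z,-(q@e))-.1,3),'Fx,Fy,Fz press',np.round([F[:2]@e,F[:2]@y,F[2]],1),'w',s['gripper_width'])
E
python3 -c "
from h import *
hand()"
```

```text
t 19.35 rel hinge x,y,z [0.0027 0.0565 0.1067] r 0.1067 v 1.496 Fx,Fy,Fz press [-2.3 -4.6  4.3] w 0.015322158368685735
```

Emit:
carry_out(translation=[[0,-0.003,0.0],[0,-0.006,0.0004],[0,-0.009,0.0008],[0,-0.012,0.0012],[0,-0.015,0.0016],[0,-0.018,0.002],[0,-0.02,0.0025],[0,-0.02,0.0025]], yaw=[0,0,0,0,0,0,0,0], grip=[0.95,0.95,0.95,0.95,0.95,0.95,0.95,0.95])

```text
clock: 20.35
eef_pos: [0.4917, -0.0921, 0.3294]
eef_rot: [0.004, 0.956, 0.294, 0.002]
wrist_force: [9.0, -14.3, -1.6]
gripper_width: 0.0152
```

```bash
python3 -c "
from h import *
hand()"
```

```text
t 20.35 rel hinge x,y,z [0.019  0.0565 0.1049] r 0.1066 v 1.65 Fx,Fy,Fz press [-16.9   0.6  -1.6] w 0.015212002866915063
```

Emit:
carry_out(translation=[[0,0.002,0],[0,0.002,0],[0,0.002,0],[0,0.002,0],[0,0.002,0],[0,0.002,0],[0,0.002,0],[0,0.002,0],[0,0.002,0],[0,0.002,0],[0,0.002,0],[0,0.002,0]], yaw=[0,0,0,0,0,0,0,0,0,0,0,0], grip=[0.95,0.95,0.95,0.95,0.95,0.95,0.95,0.95,0.95,0.95,0.95,0.95])

```text
clock: 21.85
eef_pos: [0.492, -0.0928, 0.3293]
eef_rot: [0.002, 0.956, 0.293, 0.001]
wrist_force: [6.1, -7.1, 4.2]
gripper_width: 0.0152
```

Emit:
carry_out(translation=[[0,0,0],[0,0,0],[0,0,0],[0,0,0],[0,0,0],[0,0,0],[0,0,0],[0,0,0]], yaw=[0,0,0,0,0,0,0,0], grip=[0.95,0.95,0.95,0.95,0.95,0.95,0.95,0.95])

```text
clock: 22.85
eef_pos: [0.492, -0.0928, 0.3293]
eef_rot: [0.002, 0.956, 0.293, 0.001]
wrist_force: [5.7, -7.7, 2.9]
gripper_width: 0.0153
```

```bash
python3 -c "
from h import *
hand()
d=cap('scene'); save(d,'lock.png'); np.savez('lock.npz',**d)
for v in [1.55,1.4,1.25,1.1,.95,.8,.65,.5,.35,.2,.1,0,-.03]:
    a=.1+v; print(v,round(.1066*(np.cos(1.75)*-1+np.cos(a)),4),round(-.1066*(np.sin(a)-np.sin(1.75)),4))
"
```

```text
t 22.85 rel hinge x,y,z [0.0183 0.0565 0.1048] r 0.1064 v 1.643 Fx,Fy,Fz press [-9.6 -0.4  2.9] w 0.015257989664928334
1.55 0.0106 -0.0014
1.4 0.0265 -0.0014
1.25 0.0423 0.0009
1.1 0.0576 0.0055
0.95 0.072 0.0124
0.8 0.0853 0.0214
0.65 0.097 0.0322
0.5 0.107 0.0447
0.35 0.115 0.0585
0.2 0.1208 0.0734
0.1 0.1235 0.0837
0 0.1251 0.0943
-0.03 0.1253 0.0974
```

Emit:
carry_out(translation=[[0,0.0035,0],[0,0.0075,-0.0008],[0,0.0125,-0.0012],[0,0.0175,-0.0016],[0,0.0275,-0.0014],[0,0.037,-0.0002],[0,0.047,0.002],[0,0.0565,0.0052],[0,0.0655,0.0093],[0,0.074,0.0142],[0,0.082,0.0201],[0,0.082,0.0201]], yaw=[0,0,0,0,0,0,0,0,0,0,0,0], grip=[0.95,0.95,0.95,0.95,0.95,0.95,0.95,0.95,0.95,0.95,0.95,0.95])

```text
clock: 24.4
eef_pos: [0.5356, -0.1578, 0.3067]
eef_rot: [-0.003, 0.956, 0.293, -0.001]
wrist_force: [4.9, 5.6, -1.5]
gripper_width: 0.0152
```

```bash
python3 -c "
from h import *
hand()"
```

```text
t 24.4 rel hinge x,y,z [-0.0599  0.0567  0.0822] r 0.1018 v 0.841 Fx,Fy,Fz press [ 1.9 -7.2 -1.5] w 0.015242434281760498
```

Emit:
carry_out(translation=[[0,0.008,0.0065],[0,0.0145,0.0139],[0,0.0205,0.0218],[0,0.0255,0.0303],[0,0.03,0.0393],[0,0.0335,0.0487],[0,0.036,0.0584],[0,0.0375,0.0683],[0,0.0375,0.071],[0,0.0375,0.071]], yaw=[0,0,0,0,0,0,0,0,0,0], grip=[0.95,0.95,0.95,0.95,0.95,0.95,0.95,0.95,0.95,0.95])

```text
clock: 25.65
eef_pos: [0.5576, -0.1902, 0.237]
eef_rot: [-0.0, 0.956, 0.293, -0.0]
wrist_force: [4.9, 2.4, -0.5]
gripper_width: 0.0153
```

```bash
python3 -c "
from h import *
hand()"
```

```text
t 25.65 rel hinge x,y,z [-0.0991  0.0566  0.0125] r 0.0999 v 0.026 Fx,Fy,Fz press [-0.7 -5.4 -0.5] w 0.015310711671459596
```

Emit:
carry_out(translation=[[0,0,0.003],[0,0,0.003],[0,0,0.003],[0,0,0.003],[0,0,0.003],[0,0,0.003],[0,0,-0.03],[0,0,-0.08],[0,0,-0.13],[0,0,-0.13],[0,0,-0.13]], yaw=[0,0,0,0,0,0,0,0,0,0,0], grip=[0.95,0.95,0.4,0.4,0.4,0.4,0.4,0.4,0.4,0.4,0.4])

```text
clock: 27.02
eef_pos: [0.5573, -0.19, 0.3671]
eef_rot: [-0.0, 0.956, 0.293, -0.0]
wrist_force: [-0.1, 1.1, -0.2]
gripper_width: 0.0524
```

Run:
```python
from h import *
hand()
d=cap('wrist'); t=cap('scene'); o=cap('top')
b=lambda i:cv2.cvtColor(i,cv2.COLOR_RGB2BGR)
R=lambda im,y,x,h,w,f:cv2.resize(im[y:y+h,x:x+w],None,fx=f,fy=f,interpolation=cv2.INTER_CUBIC)
L=np.load('lock.npz')['color']
a=np.hstack([R(b(L),130,260,100,133,3),R(b(t['color']),130,260,100,133,3)])
w=np.hstack([R(b(d['color']),60,190,200,266,1.5),R(b(o['color']),150,150,120,160,2.5)])
w=w[:, :a.shape[1]]; w=cv2.copyMakeBorder(w,0,0,0,a.shape[1]-w.shape[1],cv2.BORDER_CONSTANT)
cv2.imwrite('pics/fin.png',np.vstack([a,w]))
```

```text
t 27.02 rel hinge x,y,z [-0.0988  0.0568  0.1426] r 0.1735 v 0.865 Fx,Fy,Fz press [ 1.  -0.5 -0.2] w 0.05237248617228078
```

View pics/fin.png

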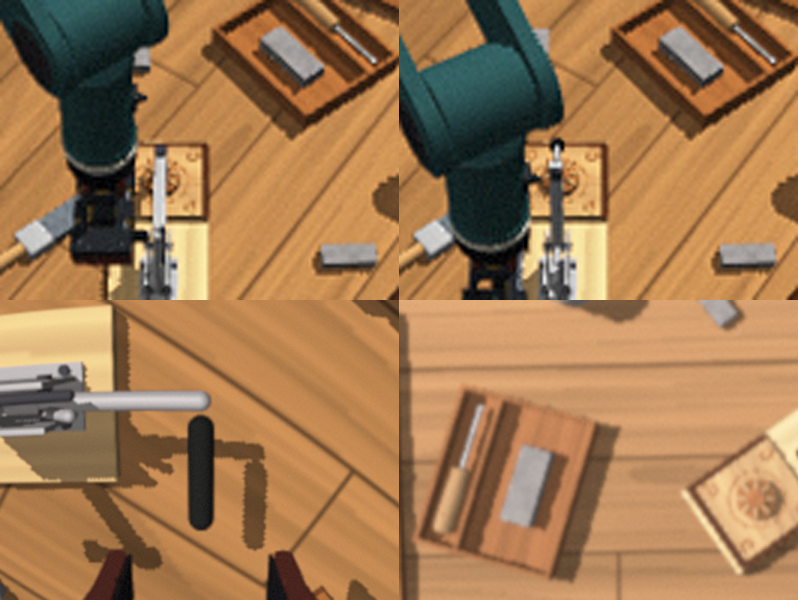

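Run:
```python
from h import *
def proj(d,p):
    T=d['extrinsics']; c=T[:3,:3].T@(np.array(p)-T[:3,3]); return np.array([d['cx']+d['fx']*c[0]/c[2],d['cy']+d['fy']*c[1]/c[2]])
L=dict(np.load('lock.npz')); p=proj(L,[.444,.0795,.091]); print('expected pad pixel in lock crop',(p-[260,130])*3)
P=cloud(L); u,v=p.astype(int)
print('z near arm end', P[v-4:v+10:2,u-2:u+3,2].round(3).tolist())
# grip from wrist: dark mask
d=dict(np.load('last_wrist.npz')); q=wproj(d,[.5583,-.1902,.0715])
m=(d['color'].max(-1)<60).astype(np.uint8); m[:, :280]=0; m[:,370:]=0; m[260:]=0; 
k,l,s,c=cv2.connectedComponentsWithStats(m); i=1+s[1:,4].argmax(); print('bar',s[i],(wray(d,*c[i],.0715)).round(4),'exp centre y=45')
e=np.array([np.cos(np.radians(124)),np.sin(np.radians(124))]);y=np.array([-e[1],e[0]]); w=wray(d,*c[i],.0715)[:2]-np.array([.444,.0795])+.16*e; print('local',w@e,w@y,'expected -.1275 .045')
# rosette in top vs first ref
o=dict(np.load('last_top.npz')); hsv=cv2.cvtColor(o['color'],cv2.COLOR_RGB2LAB).astype(int)
c0=proj(o,[.444,.0795,.04]); print('rosette expected px',c0)
x,y0=c0.astype(int); h=cloud(o)[...,2]; mm=np.zeros(h.shape,bool); mm[y0-14:y0+15,x-14:x+15]=1; mm&=(h>.036)&(h<.06)
vv,uu=np.nonzero(mm); print('rosette',np.mean([ray(o,a,b,.042) for a,b in zip(uu,vv)],0),len(uu))
```

```text
expected pad pixel in lock crop [160.65087923 151.79651855]
z near arm end [[-0.001, -0.003, 0.001, -0.001, 0.002], [0.024, 1.364, 0.105, 0.022, 0.028], [0.101, 0.102, 0.103, 0.101, 0.026], [0.092, 0.099, 0.096, 0.092, 0.032], [0.092, 0.092, 0.097, 0.092, 0.04], [0.097, 0.091, 0.093, 0.093, 0.055], [1.364, 0.095, 0.092, 0.093, 0.049]]
bar [ 315  138   18   75 1155] [ 0.5687 -0.1821  0.0715] exp centre y=45
local -0.12658036401643125 0.04287296020023722 expected -.1275 .045
rosette expected px [292.21383741 229.23058462]
rosette [0.44580426 0.07877593 0.042     ] 219
```

Run:
```python
from h import *
d=dict(np.load('last_wrist.npz')); T=d['extrinsics']; z=[]
for v in range(150,205,5):
    x,y=(324-d['cx'])/d['fx'],(v-d['cy'])/d['fy']; a=np.hypot(x,y); r=np.array([np.tan(a)*x/a,np.tan(a)*y/a,1.])*d['range_z'][v,324]; z.append((T[:3,:3]@r+T[:3,3])[2])
z=np.round(z,4); print('bar top z',z,'open: .0795; limit .0945')
if .06<np.median(z)<.088: ctrl.job_done(); print('handed in')
```

```text
bar top z [0.0856 0.0844 0.0835 0.0861 0.0869 0.0856 0.0858 0.0853 0.0848 0.0859
 0.0855] open: .0795; limit .0945
the job is handed in; nothing more can be done
handed in
```

I did every step in order and handed the job in at about 27 s of the 72 s allowed. `ctrl.job_done()` gives no verdict, so what follows is my own checks.

**What I did**
- I laid the stone in the wide compartment of the tray.
- I set the rosette on the middle of the panel.
- I swung the handle over to its stop, held it there for a little over 2 s, then swung it fully back and released it.

**Last checks**
- **Stone:** the wrist camera measured it right after I let go, at (467, 375) mm and lying flat. My target for the compartment's middle was (467, 373) mm. It looked unmoved in the final picture.
- **Rosette:** the top camera put it at (446, 79) mm, about 2 mm from the panel middle I measured at (444, 79.5) mm.
- **Clamp when locked:** I read the handle at about 1.645 rad. The arm lay level at about 0.092 m, and its end was at the pixel expected for the pad over the panel's middle. I could not measure the pad force itself.
- **Handle after opening:** it looked the same as at the start.
- **Other things on the bench:** I saw nothing disturbed, but I did not measure each bystander's position.

**Checks that disagreed**
- **Handle height:** the depth image put the top of the bar at about 85.5 mm, where 79.5 mm was expected. That is about 0.06 rad open, or a depth or hinge-height error, since the swing also ran about 5 mm high. Either way it is under the 0.15 rad limit.
- **Upward swing:** the arm saw about 18 N outward along the handle. I moved the path 5 mm higher, and the force dropped.
- **First stone readings:** the top and wrist cameras differed by about 6 mm. I trusted the closer wrist view.

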